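# Shim the short foot of the detergent-jug stand

## Task

The detergent-jug stand on the laundry counter has one sprung foot that hangs short of the counter. Slide green flat shims flat on the counter under that foot, from the foot's open side in as far as the two stop rods (one or two shims, one on top of the other, as many as the gap needs), then push the orange wedge in straight on top of them, thin end first, until by feel it has driven the sprung foot about halfway up its travel, never jamming it fully up. Finish while still gripping the wedge and holding it there, bearing flat on the shims and without touching the stand; leave the jar, the red cup and the softener bottle where they are.

Things in the scene. Friction and masses are not known exactly. Their poses are not given: they have to be found in the camera images.
- stand: White fixed stand with a blue jug. Origin: straight below the short foot, 0 to 16 mm above the counter (varies, as the gap does). Its y axis (level, within 0.2 rad of world y) is the way shims are pushed in, from the open side towards the deck. Nothing of it lies at y below -15 mm. The foot's 22 mm sleeve ends 40 mm above the free foot's tip.
- stop_rods (a point): Midway between two upright steel rods of the stand, 6 mm thick, 38 mm apart (32 mm clear between), reaching down to the counter; the point lies on their faces towards the foot, 25 mm on the stand's +y side of the foot's axis, 30 mm above the stand's origin. A flat shim's front end stops against both; the wedge passes between.
- foot_tip (a point): Lowest point of the black rubber domed foot (a ball of 28 mm diameter on a brass stem). Its height above the counter (z) at the start is the gap to fill: 16 to 32 mm. It rises with the foot.
- foot (a joint): How far the sprung foot is pushed up, in m: 0 hanging free, 0.012 fully up (rubber against the sleeve). Spring: about 2 N to start it, 5.4 N at 6 mm, 9 N fully up.
- flat_a: Green flat plastic shim, 52 mm (x) by 150 mm (y) by 10 mm thick, about 70 g, lying on the counter. Origin: centre of its underside. y is its length; both ends are alike. Pushed home under the foot, its origin is 50 mm on the stand's -y side.
- flat_b: A second green flat shim, the same as flat_a.
- wedge: Orange wedge, 22 mm wide (x), 190 mm long (y), about 70 g, lying on the counter. Origin: centre of its underside. Thin end at y = +95 mm (2 mm thick, starts towards world +y); the top rises evenly, 1 in 5, to 18 mm at y = +15 mm and stays 18 mm thick to the other end, y = -95 mm.
- jar: Bystander: pink jar with black lid, 80 mm diameter, 110 mm tall. Origin: centre of its underside.
- scoop_cup: Bystander: red cup, 60 mm diameter, 45 mm tall. Origin: centre of its underside.
- softener: Bystander: white bottle with orange cap, 68 mm diameter, 160 mm tall. Origin: centre of its underside.
There are look-alikes about, which are no part of the job. What is shaped like the flat_a but brown or grey is not meant.

How it is judged (in metres and radians):
On the way:
1. a flat shim lies let go under the foot, home to within 20 mm of the stop rods (((x of flat_a in the frame of stand between -0.015 and 0.015 m and y of flat_a in the frame of stand between -0.07 and -0.04 m and angle between flat_a's own z axis and vertical below 0.08 rad and contact force between the fingers and flat_a below 0.2 N) or (x of flat_b in the frame of stand between -0.015 and 0.015 m and y of flat_b in the frame of stand between -0.07 and -0.04 m and angle between flat_b's own z axis and vertical below 0.08 rad and contact force between the fingers and flat_b below 0.2 N))), for 0.2 s.
At the end, for the whole second after the job is handed in: Fingers grip the wedge (>3 N), not the stand; the wedge (>1.5 N) holds the foot 3 to 9 mm up; wedge still, level to 0.08 rad, within 15 mm and 0.2 rad of the foot's line, bearing (>0.5 N) on a flat shim that lies level, within 15 mm of that line, its end within 20 mm of the stop rods (value of joint foot between 0.003 and 0.009 m and contact force between wedge and stand above 1.5 N and contact force between the fingers and wedge above 3 N and contact force between the fingers and stand below 0.5 N and angle between wedge's own z axis and vertical below 0.08 rad and linear speed of wedge below 0.01 m/s and x of wedge in the frame of stand between -0.015 and 0.015 m and angle between the y axis of wedge and the y axis of stand, either way round below 0.2 rad and ((x of flat_a in the frame of stand between -0.015 and 0.015 m and y of flat_a in the frame of stand between -0.07 and -0.04 m and angle between flat_a's own z axis and vertical below 0.08 rad and contact force between wedge and flat_a above 0.5 N) or (x of flat_b in the frame of stand between -0.015 and 0.015 m and y of flat_b in the frame of stand between -0.07 and -0.04 m and angle between flat_b's own z axis and vertical below 0.08 rad and contact force between wedge and flat_b above 0.5 N))); the arm keeps its last pose, push and grip.
It fails at once if the sprung foot is jammed fully up (over 11.5 mm) (value of joint foot above 0.0115 m).
It fails at once if the jar is moved over 30 mm (distance of jar from where it was at the start of the episode above 0.03 m).
It fails at once if the red cup is moved over 30 mm (distance of scoop_cup from where it was at the start of the episode above 0.03 m).
It fails at once if the softener bottle is moved over 30 mm (distance of softener from where it was at the start of the episode above 0.03 m).
It also fails if it takes over 64 s, if anything falls off the work surface, if the arm or the gripper's body presses on something with over 40 N, if the wrist force passes 120 N, or if a joint passes its speed limit or range.

## Robot

A 6-joint arm with a two-finger parallel gripper is mounted at the origin on the work surface. World frame = base frame: x ahead of the robot, y to its left, z up, the work surface at z = 0. Lengths are in m, angles in degrees, forces in N, time in s.
With the tool pointing down it reaches from about 0.4 to 0.825 m from the base axis. Payload 7 kg.
Tool frame: the origin (TCP) lies midway between the tips of the shut fingers; the grasp point (between the pads) lies 19 mm behind it (ctrl.hold_point_z is the distance from the TCP to the grasp point, in m); z points along the fingers, y is the line along which they close (so a half turn about z gives the same grasp; the last joint's range is limited). The gripper opens to 88 mm and grips with 3 to 60 N. Pads are 19 mm wide; open, the fingers measure 130 mm over their backs; the gripper's body (78 mm by 193 mm) begins 47 mm behind the grasp point.
Start: joints at [-54.884, 20.546, 0.682, 0, -70.136, -16.507], TCP at [0.215, -0.64, 0.2] pointing down, gripper open.
Joint ranges: [-176.03, 176.03], [-82.01, 121.73], [-58.28, 71.71], [-173.87, 95.51], [-174.79, -0.11], [-173.66, 173.66]. Speed limits (degrees/s): [136.94, 136.94, 172.46, 180, 180, 180].

## Interface

Orientations are given as [roll, pitch, yaw] about the fixed x, y, z axes, in that order (R = Rz(yaw) Ry(pitch) Rx(roll)).
In Python, from plant import ctrl gives the robot as it stands.
- The arm moves only by the tool apply_moves, never from a script. Its argument "deltas" is a list of rows, each an object with "fingers": the finger opening in mm, from 0 to 87.6; "delta_pos": the shift along the tool's x, y, z in mm, a list of three; "angular": the turn, a rotation vector about the tool's x, y, z in degrees, a list of three. A call has 1 to 10 rows; each row is the pose to reach, as a shift and turn from the pose commanded when the call began, along the tool's axes at that moment; what a row does not reach only later rows make up. A row lasts 1/10 s, in which the tool goes at most 50 mm and 8.59 degrees, less where a joint would pass 70% of its speed; a pose out of reach is approached as far as the arm can. A call with a gripper value outside its range is refused whole. The fingers move at their own pace and stop on an object; the grip force is fixed at half the most. Time passes only in rows, so rows that repeat a pose let the fingers close. It gives the time, the measured TCP pose, the force, the opening and the grip force at its end, in the units of the state.
- ctrl.get_obs(): the state, without advancing time (a new reading comes with each control period).
- ctrl.snapshot(name): name is "side" or "top"; returns the picture (420x560x3 uint8, red, green, blue); there is no depth.
- ctrl.camera_params(name): a dict with "fx", "fy", "cx", "cy" (pixels), "dist_coeffs" ([k1, k2, p1, p2, k3] as OpenCV has them; the pictures are not rectified), "cam_to_world" (4x4, takes a point from camera to world coordinates). Camera axes: x right, y up, looking along -z (the intrinsics and any distortion apply to the point x, -y, -z); pixel columns grow to the right and rows downward; lengths in m; the calibration is good to about 2 mm. A picture is of the moment at which its call begins. camera_params takes no time and is no camera call.
- ctrl.close_job(): hands the job in; it is judged then, once.
The state is a dict: "clock": time; "joint_pos": joint angles; "qvel": joint speeds; "tau": joint torques, N m; "tool_pos": TCP position; "orientation": TCP orientation; "force": force on the tool from outside, world axes, zero at the start; "moment": the same for the moment, N m; "opening": finger opening in m; "gripper_force": force on a finger pad.
Only numpy, scipy, OpenCV 4.12 (cv2) and the standard library are available. Lean on these libraries where they do the work, as an engineer would, in place of code of your own. Each camera call takes 0.05 s, during which the arm holds its last target. There are 200 camera calls.

## Working session

There is one attempt and no reset: what is moved stays moved. The work goes in short steps, Python scripts to look and compute and a tool call to move; the robot and the scene stay as the last step left them, time stands still between calls to the robot, and variables do not carry over. Pictures are saved under pics/ and viewed, at most 11 in all, crops included, and the job is handed in when it is done.

Besides the shell and the picture viewer there is one more tool, called after "Request:" in YAML: its name, and indented under it one key for each argument. apply_moves: Moves the arm, as the interface text tells. Its arguments: {"type":"object","properties":{"deltas":{"type":"array"}},"required":["deltas"]}

```bash
mkdir -p pics; ls; python3 - <<'E'
from plant import ctrl
import cv2
for n in("side","top"):
    im=ctrl.snapshot(n); cv2.imwrite(f"pics/{n}0.png",im[:,:,::-1])
    p=ctrl.camera_params(n); print(n,p)
print(ctrl.get_obs())
E
```

```text
pics
side {'fx': 450.10026805752034, 'fy': 450.10026805752034, 'cx': 280.91753554038667, 'cy': 217.2448962879823, 'dist_coeffs': array([-0.13843624,  0.        ,  0.        ,  0.        ,  0.        ]), 'cam_to_world': array([[-0.44145813,  0.66538959, -0.60197293, -0.17972308],
       [-0.89725838, -0.32250708,  0.30152378,  0.40311238],
       [ 0.00649026,  0.67323538,  0.73939976,  0.93426581],
       [ 0.        ,  0.        ,  0.        ,  1.        ]])}
top {'fx': 473.24852309056155, 'fy': 473.24852309056155, 'cx': 282.095680873862, 'cy': 206.46719954515717, 'dist_coeffs': array([-0.14951624,  0.        ,  0.        ,  0.        ,  0.        ]), 'cam_to_world': array([[ 7.68250314e-04,  9.97427886e-01, -7.16730263e-02,
         4.54020817e-01],
       [-9.99983175e-01,  1.17836317e-03,  5.67988992e-03,
         3.99620456e-02],
       [ 5.74973745e-03,  7.16674568e-02,  9.97412009e-01,
         1.21354688e+00],
       [ 0.00000000e+00,  0.00000000e+00,  0.00000000e+00,
         1.00000000e+00]])}
{'clock': 0.1, 'joint_pos': array([-5.48811506e+01,  2.05872677e+01,  6.39843815e-01, -1.68892952e-02,
       -7.01351318e+01, -1.65071830e+01]), 'qvel': array([ 0.09623183, -0.08355839,  0.17574654,  0.02154018, -0.03539294,
       -0.0575302 ]), 'tau': array([-1.95888832e-03, -5.84162879e+01,  2.93755549e+01,  7.01564580e+00,
        1.01969161e-02, -5.10868335e-05]), 'tool_pos': array([ 0.21525264, -0.6392706 ,  0.19922601]), 'orientation': array([ 1.79916335e+02, -8.23552130e-03, -1.61394078e+02]), 'force': array([-0.22316272,  0.81234055, -0.17765247]), 'moment': array([ 0.00730695, -0.00724711, -0.01969567]), 'gripper_force': 0.0, 'opening': 0.08779955696287631}
```

View pics/side0.png

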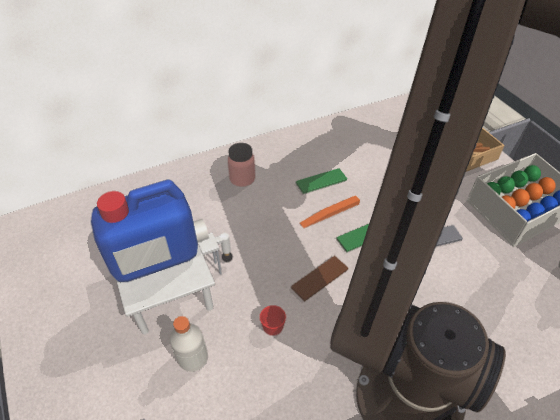

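View pics/top0.png

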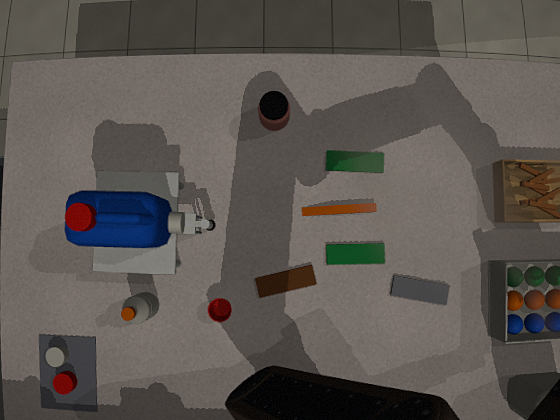

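Side: blue jug with stand at left, foot ball near (227,257), shims at (322,181) and (355,237), wedge (330,211). Top: shims (355,161), (355,253), wedge (339,208) with thin end left, foot near (210,226).

```bash
cat > h.py <<'E'
import numpy as np, cv2
from plant import ctrl
def ray(n,uv):
    p=ctrl.camera_params(n);K=np.array([[p['fx'],0,p['cx']],[0,p['fy'],p['cy']],[0,0,1]])
    q=cv2.undistortPoints(np.array(uv,float).reshape(-1,1,2),K,p['dist_coeffs']).reshape(-1,2)
    T=p['cam_to_world'];d=np.c_[q[:,0],-q[:,1],-np.ones(len(q))]@T[:3,:3].T
    return T[:3,3],d/np.linalg.norm(d,axis=1)[:,None]
def plane(n,uv,z):
    o,d=ray(n,uv);return o+d*((z-o[2])/d[:,2])[:,None]
def proj(n,X):
    p=ctrl.camera_params(n);K=np.array([[p['fx'],0,p['cx']],[0,p['fy'],p['cy']],[0,0,1]])
    T=p['cam_to_world'];c=(np.atleast_2d(X)-T[:3,3])@T[:3,:3];c=c*[1,-1,-1]
    return cv2.projectPoints(c,np.zeros(3),np.zeros(3),K,p['dist_coeffs'])[0].reshape(-1,2)
def tri(a,b):
    o1,d1=ray("side",[a]);o2,d2=ray("top",[b]);d1=d1[0];d2=d2[0]
    s=np.linalg.lstsq(np.c_[d1,-d2],o2-o1,rcond=None)[0]
    P,Q=o1+s[0]*d1,o2+s[1]*d2
    return (P+Q)/2,np.linalg.norm(P-Q)
def blobs(im,kind,amin=150):
    h=cv2.cvtColor(im,cv2.COLOR_RGB2HSV)
    lo,hi={'green':((50,120,30),(80,255,255)),'orange':((5,170,90),(16,255,255))}[kind]
    m=cv2.inRange(h,lo,hi)
    cs=cv2.findContours(m,cv2.RETR_EXTERNAL,cv2.CHAIN_APPROX_NONE)[0]
    return [c.reshape(-1,2) for c in cs if cv2.contourArea(c)>amin]
def rects(im,n,kind,z):
    for c in blobs(im,kind):
        W=plane(n,c,z)[:,:2].astype(np.float32)
        print(n,kind,c.mean(0).round(),'rect',[np.round(v,4) for v in cv2.minAreaRect(W)])
E
python3 - <<'E'
from h import *
for n in("side","top"):
    im=cv2.imread(f"pics/{n}0.png")[:,:,::-1].copy()
    rects(im,n,'green',.010)
    rects(im,n,'orange',.012)
a=cv2.imread("pics/side0.png")[210:290,170:250];b=cv2.imread("pics/top0.png")[185:265,150:230]
cv2.imwrite("pics/foot.png",np.hstack([cv2.resize(x,(400,400),interpolation=cv2.INTER_CUBIC) for x in(a,b)]))
E
```

```text
side green [515. 180.] rect [array([ 0.3927, -0.7234]), array([0.2196, 0.0577]), np.float64(89.7548)]
side orange [530. 192.] rect [array([ 0.3282, -0.7213]), array([0.0564, 0.2221]), np.float64(0.1896)]
top green [355. 253.] rect [array([ 0.4206, -0.153 ]), array([0.1489, 0.0484]), np.float64(89.7981)]
top green [339. 161.] rect [array([ 0.6585, -0.1173]), array([0.0733, 0.0514]), np.float64(85.4491)]
top orange [337. 209.] rect [array([ 0.5337, -0.1055]), array([0.0222, 0.1775]), np.float64(3.3879)]
```

View pics/foot.png

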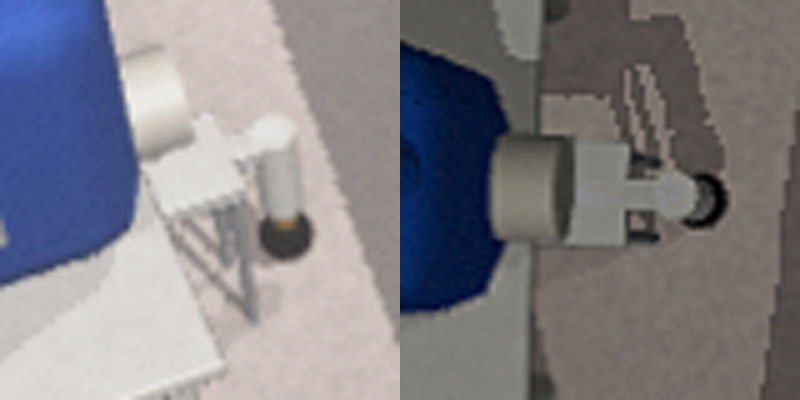

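The foot crop shows the black ball centred at side (226.8,256.4) and top (209.4,224.6), radius about 5.2 px. The rod foot is at side (220.5,274).

```bash
python3 - <<'E'
from h import *
P,e=tri((226.8,256.4),(209.4,224.6));print('ball',P,e,'tip',P[2]-.014)
# radius check
print('rad px', .014*450/np.linalg.norm(P-ray('side',[(0,0)])[0]), .014*473/np.linalg.norm(P-ray('top',[(0,0)])[0]))
print('rod foot',plane('side',[(220.3,273.8),(214.7,262)],0))
im=cv2.imread("pics/top0.png"); g=cv2.cvtColor(im,cv2.COLOR_BGR2HSV)
# deck edge subpixel: right edge rows
gray=cv2.cvtColor(im,cv2.COLOR_BGR2GRAY).astype(int)
for name,rows in(('R',list(range(176,190))+list(range(248,270))),):
    pts=[]
    for r in rows:
        d=np.diff(gray[r,165:195]); k=np.argmin(d); pts.append((165+k+.5,r))
    pts=np.array(pts);print(pts[::5]);W=plane('top',pts,.12)[:,:2]
    l=cv2.fitLine(W.astype(np.float32),cv2.DIST_HUBER,0,.01,.01).ravel();print('edge dir',l,np.degrees(np.arctan2(l[1],l[0])))
h=cv2.cvtColor(im,cv2.COLOR_BGR2HSV)
for (u,v) in((335,161),(375,161),(330,160),(360,253),(355,208),(320,210)):print((u,v),h[v,u])
hs=cv2.cvtColor(cv2.imread("pics/side0.png"),cv2.COLOR_BGR2HSV)
for (u,v) in((322,181),(350,237),(330,211)):print((u,v),hs[v,u])
cv2.imwrite('pics/c.png',np.vstack([cv2.resize(im[140:280,240:460],(800,509))]))
E
```

```text
ball [0.49359048 0.21593373 0.03275313] 0.0018746181691072453 tip 0.018753129074039213
rad px 5.523103603223721 5.543789893001074
rod foot [[4.74279046e-01 2.45309683e-01 1.11022302e-16]
 [5.15254185e-01 2.44939328e-01 0.00000000e+00]]
[[178.5 176. ]
 [177.5 181. ]
 [177.5 186. ]
 [175.5 249. ]
 [175.5 254. ]
 [175.5 259. ]
 [175.5 264. ]
 [174.5 269. ]]
edge dir [ 0.99987346 -0.01590754  0.48462242  0.2798987 ] -0.9114735
(335, 161) [ 67 170  54]
(375, 161) [60 82 81]
(330, 160) [ 66 178  53]
(360, 253) [ 69 204  75]
(355, 208) [ 12 219 127]
(320, 210) [ 13 255 122]
(322, 181) [ 66 115 133]
(350, 237) [ 65 118 125]
(330, 211) [ 10 170 207]
```

View pics/c.png

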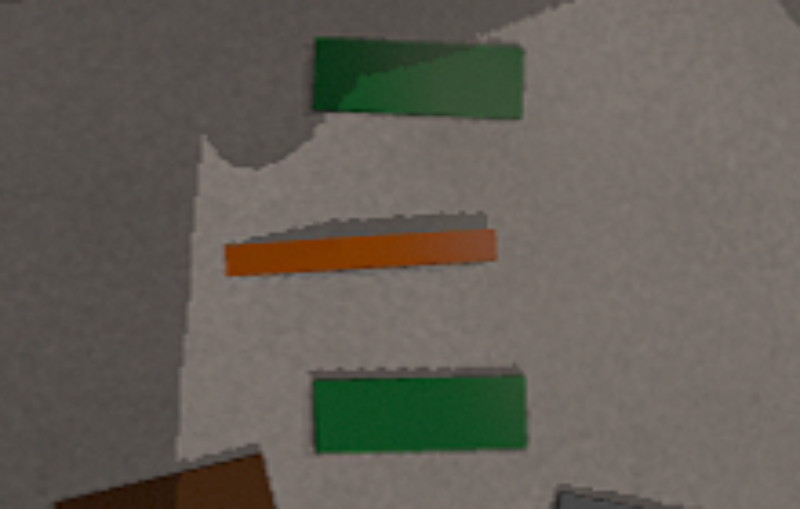

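Shims and wedge are clear: upper shim (356,161), wedge (338,209) thin end left, lower shim (355,253). The gap is about 19 mm, so one shim is needed; I'll use the lower one and grip it at its rear end.

Request:
apply_moves:
  deltas:
    - {"fingers": 87,"delta_pos": [-335,354,100],"angular": [0,0,-71.4]}
    - {"fingers": 87,"delta_pos": [-335,354,100],"angular": [0,0,-71.4]}
    - {"fingers": 87,"delta_pos": [-335,354,100],"angular": [0,0,-71.4]}
    - {"fingers": 87,"delta_pos": [-335,354,100],"angular": [0,0,-71.4]}
    - {"fingers": 87,"delta_pos": [-335,354,100],"angular": [0,0,-71.4]}
    - {"fingers": 87,"delta_pos": [-335,354,100],"angular": [0,0,-71.4]}
    - {"fingers": 87,"delta_pos": [-335,354,100],"angular": [0,0,-71.4]}
    - {"fingers": 87,"delta_pos": [-335,354,100],"angular": [0,0,-71.4]}
    - {"fingers": 87,"delta_pos": [-335,354,100],"angular": [0,0,-71.4]}
    - {"fingers": 87,"delta_pos": [-335,354,100],"angular": [0,0,-71.4]}

```text
clock: 1.1
tool_pos: [0.4202, -0.1953, 0.0998]
orientation: [-180.0, 0.0, -89.9]
force: [1.0, -0.0, -0.1]
opening: 0.0872
gripper_force: 0.0
```

Request:
apply_moves:
  deltas:
    - {"fingers": 87,"delta_pos": [0,0,0],"angular": [0,0,0]}
    - {"fingers": 87,"delta_pos": [0,0,0],"angular": [0,0,0]}

```text
clock: 1.3
tool_pos: [0.4201, -0.1961, 0.0998]
orientation: [179.9, 0.0, -89.8]
force: [-0.2, 0.3, 0.0]
opening: 0.0873
gripper_force: 0.0
```

Request:
apply_moves:
  deltas:
    - {"fingers": 87,"delta_pos": [0,0,40],"angular": [0,0,0]}
    - {"fingers": 87,"delta_pos": [0,0,75],"angular": [0,0,0]}
    - {"fingers": 87,"delta_pos": [0,0,90],"angular": [0,0,0]}
    - {"fingers": 87,"delta_pos": [0,0,96],"angular": [0,0,0]}
    - {"fingers": 50,"delta_pos": [0,0,96],"angular": [0,0,0]}
    - {"fingers": 40,"delta_pos": [0,0,96],"angular": [0,0,0]}
    - {"fingers": 40,"delta_pos": [0,0,96],"angular": [0,0,0]}
    - {"fingers": 40,"delta_pos": [0,0,96],"angular": [0,0,0]}
    - {"fingers": 40,"delta_pos": [0,0,96],"angular": [0,0,0]}
    - {"fingers": 40,"delta_pos": [0,0,96],"angular": [0,0,0]}

```text
clock: 2.3
tool_pos: [0.4201, -0.1973, 0.0044]
orientation: [-180.0, -0.0, -90.0]
force: [-0.2, -0.3, 0.0]
opening: 0.0447
gripper_force: 0.0
```

```bash
python3 - <<'E'
from h import *
print(ctrl.get_obs()['opening'],ctrl.get_obs()['gripper_force'])
im=ctrl.snapshot('top'); cv2.imwrite('pics/t1.png',im[:,:,::-1]); s=ctrl.snapshot('side')[:,:,::-1]
cv2.imwrite('pics/c1.png',np.hstack([cv2.resize(im[140:280,240:460,::-1],(440,280)),cv2.resize(s[140:300,250:430],(315,280))]))
rects(im,'top','green',.01)
print(ctrl.get_obs()['opening'],ctrl.get_obs()['gripper_force'])
E
```

```text
0.04466290213660766 0.0
top green [336. 161.] rect [array([ 0.6606, -0.1084]), array([0.0569, 0.0521]), np.float64(89.5243)]
0.04113549071910846 0.0
```

View pics/c1.png

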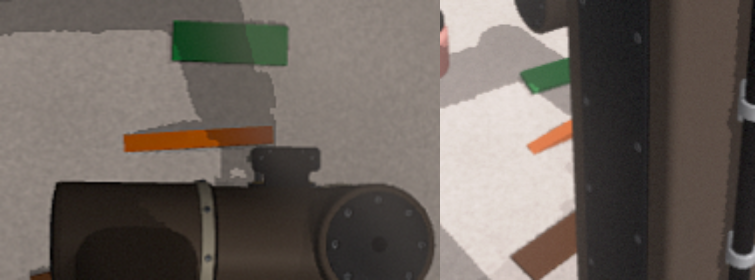

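The arm hides the grasped shim; the upper shim (top view) is undisturbed. I'll let the fingers finish.

Request:
apply_moves:
  deltas:
    - {"fingers": 40,"delta_pos": [0,0,0],"angular": [0,0,0]}
    - {"fingers": 40,"delta_pos": [0,0,0],"angular": [0,0,0]}

```text
clock: 2.6
tool_pos: [0.4199, -0.1973, 0.004]
orientation: [180.0, 0.0, -90.0]
force: [0.2, -0.0, 0.3]
opening: 0.04
gripper_force: 0.0
```

Request:
apply_moves:
  deltas:
    - {"fingers": 87,"delta_pos": [0,0,0],"angular": [0,0,0]}
    - {"fingers": 87,"delta_pos": [0,0,0],"angular": [0,0,0]}
    - {"fingers": 87,"delta_pos": [0,0,0],"angular": [0,0,0]}
    - {"fingers": 87,"delta_pos": [0,0,0],"angular": [0,0,0]}
    - {"fingers": 87,"delta_pos": [0,0,-50],"angular": [0,0,0]}
    - {"fingers": 87,"delta_pos": [0,0,-100],"angular": [0,0,0]}
    - {"fingers": 87,"delta_pos": [50,0,-150],"angular": [0,0,0]}
    - {"fingers": 87,"delta_pos": [100,0,-150],"angular": [0,0,0]}
    - {"fingers": 87,"delta_pos": [150,0,-150],"angular": [0,0,0]}
    - {"fingers": 87,"delta_pos": [200,0,-150],"angular": [0,0,0]}

```text
clock: 3.6
tool_pos: [0.4203, -0.3833, 0.1552]
orientation: [-179.9, -0.1, -89.9]
force: [1.9, 0.2, 0.0]
opening: 0.087
gripper_force: 0.0
```

```bash
python3 - <<'E'
from h import *
im=ctrl.snapshot('top'); cv2.imwrite('pics/t2.png',im[:,:,::-1]); s=ctrl.snapshot('side')[:,:,::-1]
cv2.imwrite('pics/c2.png',np.hstack([cv2.resize(im[140:280,240:460,::-1],(440,280)),cv2.resize(s[140:300,250:430],(315,280))]))
rects(im,'top','green',.01)
E
```

```text
top green [355. 253.] rect [array([ 0.4206, -0.153 ]), array([0.1489, 0.0484]), np.float64(89.8013)]
top green [339. 161.] rect [array([ 0.6591, -0.1158]), array([0.0708, 0.0513]), np.float64(85.8903)]
```

View pics/c2.png

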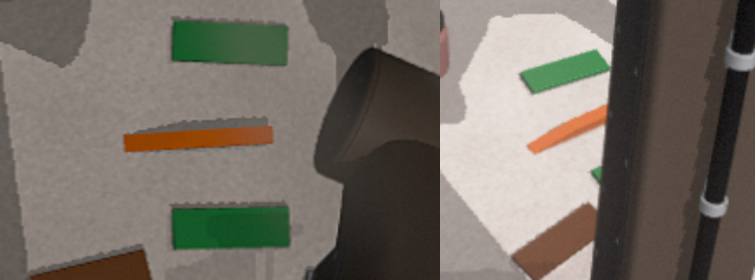

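The shim (top ≈ (355,253)) didn't move, so the fingertips passed above it: they evidently retract when open (linkage fingers). I'll half-close the fingers over the shim and feel downwards for the counter.

Request:
apply_moves:
  deltas:
    - {"fingers": 60,"delta_pos": [-50,0,0],"angular": [0,0,0]}
    - {"fingers": 60,"delta_pos": [-100,0,0],"angular": [0,0,0]}
    - {"fingers": 60,"delta_pos": [-150,0,0],"angular": [0,0,0]}
    - {"fingers": 60,"delta_pos": [-200,-1,50],"angular": [0,0,0]}
    - {"fingers": 60,"delta_pos": [-200,-1,100],"angular": [0,0,0]}
    - {"fingers": 60,"delta_pos": [-200,-1,140],"angular": [0,0,0]}
    - {"fingers": 60,"delta_pos": [-200,-1,148],"angular": [0,0,0]}
    - {"fingers": 60,"delta_pos": [-200,-1,152],"angular": [0,0,0]}
    - {"fingers": 60,"delta_pos": [-200,-1,152],"angular": [0,0,0]}

```text
clock: 4.6
tool_pos: [0.4209, -0.1813, 0.0018]
orientation: [180.0, -0.0, -90.0]
force: [0.2, -0.1, 0.9]
opening: 0.0603
gripper_force: 0.0
```

Request:
apply_moves:
  deltas:
    - {"fingers": 60,"delta_pos": [0,0,2],"angular": [0,0,0]}
    - {"fingers": 60,"delta_pos": [0,0,2],"angular": [0,0,0]}

```text
clock: 4.8
tool_pos: [0.4218, -0.1815, 0.0009]
orientation: [-179.9, -0.0, -90.0]
force: [0.1, 0.2, -0.2]
opening: 0.06
gripper_force: 0.0
```

Request:
apply_moves:
  deltas:
    - {"fingers": 60,"delta_pos": [0,0,2],"angular": [0,0,0]}
    - {"fingers": 60,"delta_pos": [0,0,2],"angular": [0,0,0]}

```text
clock: 5.0
tool_pos: [0.4212, -0.1814, -0.0017]
orientation: [-179.9, 0.0, -90.0]
force: [-0.2, 0.3, -0.1]
opening: 0.0604
gripper_force: 0.0
```

Request:
apply_moves:
  deltas:
    - {"fingers": 60,"delta_pos": [14,0,0],"angular": [0,0,0]}
    - {"fingers": 60,"delta_pos": [14,0,2],"angular": [0,0,0]}
    - {"fingers": 60,"delta_pos": [14,0,2],"angular": [0,0,0]}

```text
clock: 5.3
tool_pos: [0.4207, -0.1954, -0.0043]
orientation: [180.0, 0.0, -90.1]
force: [-0.5, -1.1, -0.6]
opening: 0.06
gripper_force: 0.0
```

Request:
apply_moves:
  deltas:
    - {"fingers": 60,"delta_pos": [0,0,2],"angular": [0,0,0]}
    - {"fingers": 60,"delta_pos": [0,0,2],"angular": [0,0,0]}

```text
clock: 5.5
tool_pos: [0.4207, -0.1951, -0.0064]
orientation: [180.0, 0.0, -90.0]
force: [0.2, 0.6, -0.2]
opening: 0.0599
gripper_force: 0.0
```

Request:
apply_moves:
  deltas:
    - {"fingers": 40,"delta_pos": [0,0,0],"angular": [0,0,0]}
    - {"fingers": 40,"delta_pos": [0,0,0],"angular": [0,0,0]}
    - {"fingers": 40,"delta_pos": [0,0,0],"angular": [0,0,0]}
    - {"fingers": 40,"delta_pos": [0,0,0],"angular": [0,0,0]}

```text
clock: 5.9
tool_pos: [0.421, -0.1953, -0.0061]
orientation: [-180.0, -0.0, -90.0]
force: [-0.1, -0.6, 0.3]
opening: 0.0408
gripper_force: 0.0
```

Request:
apply_moves:
  deltas:
    - {"fingers": 60,"delta_pos": [0,0,0],"angular": [0,0,0]}
    - {"fingers": 60,"delta_pos": [0,0,0],"angular": [0,0,0]}
    - {"fingers": 60,"delta_pos": [0,0,0],"angular": [0,0,0]}
    - {"fingers": 60,"delta_pos": [0,0,2],"angular": [0,0,0]}
    - {"fingers": 60,"delta_pos": [0,0,3],"angular": [0,0,0]}

```text
clock: 6.4
tool_pos: [0.4208, -0.1953, -0.0093]
orientation: [180.0, 0.0, -90.0]
force: [-0.7, -0.1, 0.1]
opening: 0.0598
gripper_force: 0.0
```

Request:
apply_moves:
  deltas:
    - {"fingers": 60,"delta_pos": [0,0,2],"angular": [0,0,0]}
    - {"fingers": 60,"delta_pos": [0,0,2],"angular": [0,0,0]}

```text
clock: 6.6
tool_pos: [0.4207, -0.1953, -0.0115]
orientation: [180.0, 0.0, -90.0]
force: [-0.8, -0.2, 0.3]
opening: 0.0602
gripper_force: 0.0
```

Request:
apply_moves:
  deltas:
    - {"fingers": 60,"delta_pos": [0,0,2],"angular": [0,0,0]}
    - {"fingers": 60,"delta_pos": [0,0,2],"angular": [0,0,0]}

```text
clock: 6.8
tool_pos: [0.4208, -0.1953, -0.0134]
orientation: [180.0, 0.0, -90.0]
force: [-0.8, 1.2, -0.4]
opening: 0.0599
gripper_force: 0.0
```

Request:
apply_moves:
  deltas:
    - {"fingers": 60,"delta_pos": [0,0,2],"angular": [0,0,0]}
    - {"fingers": 60,"delta_pos": [0,0,2],"angular": [0,0,0]}

```text
clock: 7.0
tool_pos: [0.4208, -0.1953, -0.0154]
orientation: [180.0, 0.0, -90.0]
force: [0.3, -1.3, 0.5]
opening: 0.0598
gripper_force: 0.0
```

```bash
python3 - <<'E'
from h import *
im=ctrl.snapshot('top')[:,:,::-1]; s=ctrl.snapshot('side')[:,:,::-1]
print(ctrl.get_obs()['force'],proj('side',[.42,-.195,0]),proj('top',[.42,-.195,0]))
cv2.imwrite('pics/c3.png',np.hstack([cv2.resize(im[180:320,300:440],(400,400)),cv2.resize(s[180:320,300:440],(400,400))]))
E
```

```text
[ 0.22927752 -0.1148341   0.39306592] [[377.39125802 230.68499268]] [[370.6955011  253.56742866]]
```

View pics/c3.png

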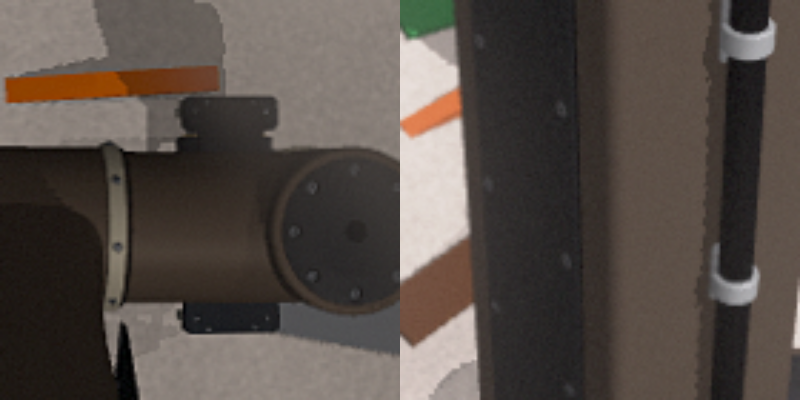

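The picture shows the gripper body over the shim; the fingers are hidden, with no contact yet. I'll continue feeling down.

Request:
apply_moves:
  deltas:
    - {"fingers": 60,"delta_pos": [0,0,2],"angular": [0,0,0]}
    - {"fingers": 60,"delta_pos": [0,0,2],"angular": [0,0,0]}

```text
clock: 7.3
tool_pos: [0.4208, -0.1953, -0.0173]
orientation: [180.0, 0.0, -90.0]
force: [0.3, -0.1, -0.3]
opening: 0.06
gripper_force: 0.0
```

Request:
apply_moves:
  deltas:
    - {"fingers": 60,"delta_pos": [0,0,2],"angular": [0,0,0]}
    - {"fingers": 60,"delta_pos": [0,0,2],"angular": [0,0,0]}

```text
clock: 7.5
tool_pos: [0.4207, -0.1953, -0.0194]
orientation: [180.0, 0.0, -90.0]
force: [-0.0, 0.9, -0.4]
opening: 0.0601
gripper_force: 0.0
```

Request:
apply_moves:
  deltas:
    - {"fingers": 60,"delta_pos": [0,0,1],"angular": [0,0,0]}
    - {"fingers": 60,"delta_pos": [0,0,2],"angular": [0,0,0]}

```text
clock: 7.7
tool_pos: [0.421, -0.1953, -0.0212]
orientation: [-180.0, -0.0, -90.0]
force: [-0.6, -0.1, 0.3]
opening: 0.0603
gripper_force: 0.0
```

Request:
apply_moves:
  deltas:
    - {"fingers": 46,"delta_pos": [0,0,0],"angular": [0,0,0]}
    - {"fingers": 46,"delta_pos": [0,0,0],"angular": [0,0,0]}
    - {"fingers": 46,"delta_pos": [0,0,0],"angular": [0,0,0]}
    - {"fingers": 46,"delta_pos": [0,0,0],"angular": [0,0,0]}

```text
clock: 8.1
tool_pos: [0.4209, -0.1953, -0.0211]
orientation: [-180.0, 0.0, -90.0]
force: [-0.1, -0.2, -0.4]
opening: 0.0505
gripper_force: 30.0
```

Gripped at 30 N. Lift and check.

Request:
apply_moves:
  deltas:
    - {"fingers": 46,"delta_pos": [0,0,-10],"angular": [0,0,0]}
    - {"fingers": 46,"delta_pos": [0,0,-25],"angular": [0,0,0]}
    - {"fingers": 46,"delta_pos": [0,0,-45],"angular": [0,0,0]}
    - {"fingers": 46,"delta_pos": [0,0,-45],"angular": [0,0,0]}

```text
clock: 8.5
tool_pos: [0.4228, -0.1956, 0.0266]
orientation: [-179.7, -0.0, -90.0]
force: [0.7, 0.7, -0.9]
opening: 0.0514
gripper_force: 30.0
```

Request:
apply_moves:
  deltas:
    - {"fingers": 46,"delta_pos": [-30,-8,0],"angular": [0,0,0]}
    - {"fingers": 46,"delta_pos": [-60,-17,0],"angular": [0,0,0.3]}
    - {"fingers": 46,"delta_pos": [-100,-28,0],"angular": [0,0,0.7]}
    - {"fingers": 46,"delta_pos": [-140,-40,0],"angular": [0,0,0.7]}
    - {"fingers": 46,"delta_pos": [-180,-51,0],"angular": [0,0,0.7]}
    - {"fingers": 46,"delta_pos": [-220,-63,0],"angular": [0,0,0.7]}
    - {"fingers": 46,"delta_pos": [-245,-70,0],"angular": [0,0,0.7]}
    - {"fingers": 46,"delta_pos": [-250,-71,0],"angular": [0,0,0.7]}
    - {"fingers": 46,"delta_pos": [-250,-71,0],"angular": [0,0,0.7]}

```text
clock: 9.4
tool_pos: [0.4916, 0.0553, 0.0236]
orientation: [180.0, -0.0, -90.6]
force: [-0.5, -0.7, -0.1]
opening: 0.0513
gripper_force: 30.0
```

```bash
python3 - <<'E'
from h import *
o=ctrl.get_obs();print(o['tool_pos'],o['opening'],o['gripper_force'],o['force'])
im=ctrl.snapshot('top'); s=ctrl.snapshot('side')
for z in (.01,.055): rects(im,'top','green',z);print()
cv2.imwrite('pics/t4.png',im[:,:,::-1]);cv2.imwrite('pics/s4.png',s[:,:,::-1])
cv2.imwrite('pics/c4.png',np.hstack([cv2.resize(im[160:300,160:300,::-1],(400,400)),cv2.resize(s[160:300,190:330,::-1],(400,400))]))
E
```

```text
[0.49158419 0.05527683 0.02362565] 0.05127778667242086 29.98013824224472 [-0.51219044 -0.69136385 -0.12604302]
top green [338. 161.] rect [array([ 0.6606, -0.1122]), array([0.0647, 0.0521]), np.float64(89.5207)]

top green [338. 161.] rect [array([ 0.6529, -0.1066]), array([0.0623, 0.0501]), np.float64(89.5207)]
```

View pics/c4.png

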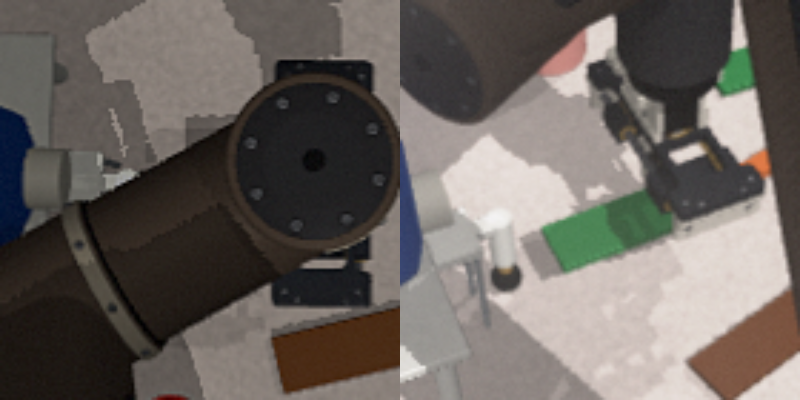

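The shim is held level, its front at side crop (545,232)–(562,270), in line with the ball at (506,278). Lower to about 1 mm and measure the front corners before the slide.

Request:
apply_moves:
  deltas:
    - {"fingers": 46,"delta_pos": [0,0,15],"angular": [0,0,0]}
    - {"fingers": 46,"delta_pos": [0,0,30],"angular": [0,0,0]}
    - {"fingers": 46,"delta_pos": [0,0,40],"angular": [0,0,0]}
    - {"fingers": 46,"delta_pos": [0,0,44],"angular": [0,0,0]}
    - {"fingers": 46,"delta_pos": [0,0,44],"angular": [0,0,0]}
    - {"fingers": 46,"delta_pos": [0,0,44],"angular": [0,0,0]}

```text
clock: 10.1
tool_pos: [0.4921, 0.0545, -0.0198]
orientation: [-180.0, 0.0, -90.7]
force: [-0.1, -0.6, -0.5]
opening: 0.0513
gripper_force: 30.0
```

```bash
python3 - <<'E'
from h import *
s=ctrl.snapshot('side');cv2.imwrite('pics/s5.png',s[:,:,::-1])
h=cv2.cvtColor(s,cv2.COLOR_RGB2HSV);m=cv2.inRange(h,(55,70,30),(80,255,255));m[:,:200]=0;m[:,320:]=0;m[:200]=0
cs=cv2.findContours(m,cv2.RETR_EXTERNAL,cv2.CHAIN_APPROX_NONE)[0];c=max(cs,key=cv2.contourArea).reshape(-1,2)
print(len(c),c.min(0),c.max(0))
W=plane('side',c,.011)[:,:2]
ap=cv2.approxPolyDP(c.reshape(-1,1,2),2.5,True).reshape(-1,2);print(ap);print(plane('side',ap,.011).round(4))
E
```

```text
98 [241 237] [284 264]
[[284 248]
 [275 237]
 [241 252]
 [249 264]]
[[0.4709 0.0673 0.011 ]
 [0.5149 0.0723 0.011 ]
 [0.5077 0.1737 0.011 ]
 [0.4633 0.1704 0.011 ]]
```

```bash
python3 - <<'E'
from h import *
s=cv2.imread('pics/s5.png');h=cv2.cvtColor(s,cv2.COLOR_BGR2HSV)
m=cv2.inRange(h,(50,60,25),(85,255,255));m[:,:200]=0;m[:,320:]=0;m[:200]=0
c=max(cv2.findContours(m,cv2.RETR_EXTERNAL,cv2.CHAIN_APPROX_NONE)[0],key=cv2.contourArea).reshape(-1,2)
far=np.array([(u,c[c[:,0]==u,1].min()-.5) for u in range(246,272)]);near=np.array([(u,c[c[:,0]==u,1].max()+.5) for u in range(252,280)])
for n,p,z in(('far top',far,.011),('near bottom',near,.001),('near top?',near,.011)):
    W=plane('side',p,z);l=np.polyfit(W[:,1],W[:,0],1);print(n,'yaw',-np.degrees(l[0]),'x at y=.16,.10',np.polyval(l,[.16,.1]))
y=np.radians(-.7);ctr=np.array([.4921+.0005,.0545+.0425])
for z in(.001,.011):
  for a,b in((-.026,.075),(.026,.075),(-.026,0),(.026,0)):
    p=[ctr[0]+a*np.cos(y)-b*np.sin(y),ctr[1]+a*np.sin(y)+b*np.cos(y),z];print(np.round(p,3),proj('side',p).round(1))
F=np.array([.4936,.2159]);
E
```

```text
far top yaw 0.4990624514649834 x at y=.16,.10 [0.51649016 0.51701277]
near bottom yaw 0.42234266212267846 x at y=.16,.10 [0.46888551 0.46932779]
near top? yaw 0.4223426621226897 x at y=.16,.10 [0.46195483 0.46239711]
[0.468 0.172 0.001] [[247.8 265.4]]
[0.52  0.172 0.001] [[240.2 250.9]]
[0.467 0.097 0.001] [[274.4 255.5]]
[0.519 0.097 0.001] [[266.2 241.5]]
[0.468 0.172 0.011] [[247.6 263.1]]
[0.52  0.172 0.011] [[239.9 248.5]]
[0.467 0.097 0.011] [[274.4 253.1]]
[0.519 0.097 0.011] [[266.1 239.1]]
```

Request:
apply_moves:
  deltas:
    - {"fingers": 46,"delta_pos": [-15,-1,0],"angular": [0,0,0]}
    - {"fingers": 46,"delta_pos": [-30,-1,0],"angular": [0,0,0]}
    - {"fingers": 46,"delta_pos": [-45,-1,0],"angular": [0,0,0]}
    - {"fingers": 46,"delta_pos": [-55,-1,0],"angular": [0,0,0]}
    - {"fingers": 46,"delta_pos": [-62,-1,0],"angular": [0,0,0]}
    - {"fingers": 46,"delta_pos": [-62,-1,0],"angular": [0,0,0]}

```text
clock: 10.75
tool_pos: [0.4937, 0.1178, -0.0201]
orientation: [-180.0, 0.0, -90.6]
force: [0.4, -0.5, -0.5]
opening: 0.0514
gripper_force: 30.0
```

Request:
apply_moves:
  deltas:
    - {"fingers": 46,"delta_pos": [-2,0,0],"angular": [0,0,0]}
    - {"fingers": 46,"delta_pos": [-4,0,0],"angular": [0,0,0]}
    - {"fingers": 46,"delta_pos": [-4,0,0],"angular": [0,0,0]}

```text
clock: 11.05
tool_pos: [0.4937, 0.1205, -0.0201]
orientation: [180.0, -0.0, -90.7]
force: [0.0, -0.9, -0.6]
opening: 0.0513
gripper_force: 30.0
```

Request:
apply_moves:
  deltas:
    - {"fingers": 46,"delta_pos": [-2,0,0],"angular": [0,0,0]}
    - {"fingers": 46,"delta_pos": [-3,0,0],"angular": [0,0,0]}
    - {"fingers": 46,"delta_pos": [-3,0,0],"angular": [0,0,0]}

```text
clock: 11.35
tool_pos: [0.4935, 0.1232, -0.0202]
orientation: [180.0, -0.0, -90.7]
force: [-0.1, -2.0, -0.4]
opening: 0.0511
gripper_force: 30.0
```

The shim is home against the rods (slight reaction). Lower 1 mm, release, rise and back off; then look at the wedge.

Request:
apply_moves:
  deltas:
    - {"fingers": 46,"delta_pos": [0,0,1],"angular": [0,0,0]}
    - {"fingers": 60,"delta_pos": [0,0,1],"angular": [0,0,0]}
    - {"fingers": 80,"delta_pos": [0,0,1],"angular": [0,0,0]}
    - {"fingers": 80,"delta_pos": [0,0,1],"angular": [0,0,0]}
    - {"fingers": 80,"delta_pos": [0,0,1],"angular": [0,0,0]}
    - {"fingers": 80,"delta_pos": [0,0,-20],"angular": [0,0,0]}
    - {"fingers": 80,"delta_pos": [0,0,-60],"angular": [0,0,0]}
    - {"fingers": 60,"delta_pos": [0,0,-110],"angular": [0,0,0]}
    - {"fingers": 40,"delta_pos": [50,0,-110],"angular": [0,0,0]}
    - {"fingers": 22,"delta_pos": [100,0,-110],"angular": [0,0,0]}

```text
clock: 12.35
tool_pos: [0.4937, 0.0242, 0.0918]
orientation: [-179.8, 0.1, -90.5]
force: [1.3, -0.6, -0.3]
opening: 0.0616
gripper_force: 0.0
```

Request:
apply_moves:
  deltas:
    - {"fingers": 22,"delta_pos": [50,0,0],"angular": [0,0,0]}
    - {"fingers": 22,"delta_pos": [100,0,0],"angular": [0,0,0]}
    - {"fingers": 22,"delta_pos": [150,0,0],"angular": [0,0,0]}
    - {"fingers": 22,"delta_pos": [200,0,0],"angular": [0,0,0]}
    - {"fingers": 22,"delta_pos": [250,0,0],"angular": [0,0,0]}
    - {"fingers": 22,"delta_pos": [300,0,0],"angular": [0,0,0]}
    - {"fingers": 22,"delta_pos": [310,0,0],"angular": [0,0,0]}
    - {"fingers": 22,"delta_pos": [310,0,0],"angular": [0,0,0]}

```text
clock: 13.15
tool_pos: [0.4882, -0.288, 0.0893]
orientation: [180.0, 0.0, -90.9]
force: [-0.1, 0.7, -0.2]
opening: 0.0221
gripper_force: 0.0
```

```bash
python3 - <<'E'
from h import *
im=ctrl.snapshot('top'); s=ctrl.snapshot('side')
cv2.imwrite('pics/t6.png',im[:,:,::-1]);cv2.imwrite('pics/s6.png',s[:,:,::-1])
def rr(im,n,lo,hi,box,z):
    h=cv2.cvtColor(im,cv2.COLOR_RGB2HSV);m=cv2.inRange(h,lo,hi);k=np.zeros_like(m);k[box[1]:box[3],box[0]:box[2]]=1
    c=max(cv2.findContours(m*k,cv2.RETR_EXTERNAL,cv2.CHAIN_APPROX_NONE)[0],key=cv2.contourArea).reshape(-1,2)
    W=plane(n,c,z)[:,:2].astype(np.float32);print(n,c.min(0),c.max(0),[np.round(v,4) for v in cv2.minAreaRect(W)])
    return c
rr(im,'top',(50,70,25),(85,255,255),(190,190,300,260),.010)
rr(im,'top',(3,120,60),(18,255,255),(295,180,400,235),.016)
rr(s,'side',(50,60,25),(85,255,255),(200,215,320,300),.010)
cv2.imwrite('pics/c6.png',np.hstack([cv2.resize(im[160:300,170:390,::-1],(440,280)),cv2.resize(s[170:310,190:370,::-1],(360,280))]))
E
```

```text
top [202 215] [259 235] [array([0.4931, 0.1647]), array([0.051 , 0.1459]), np.float64(0.1615)]
top [302 206] [322 215] [array([ 0.5299, -0.0428]), array([0.0229, 0.051 ]), np.float64(0.0693)]
side [219 240] [275 273] [array([0.491 , 0.1664]), array([0.1471, 0.0545]), np.float64(89.7807)]
```

View pics/c6.png

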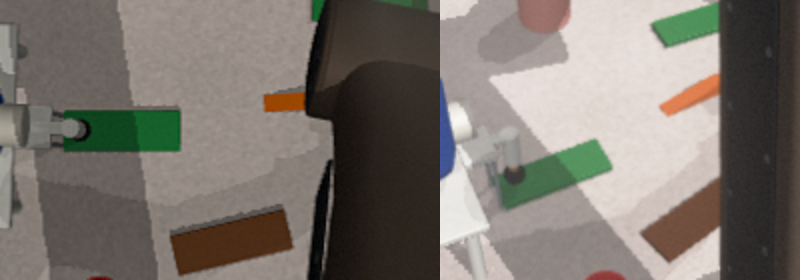

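The shim is home under the foot (top centre ≈ (230,225)). Next: the wedge pose from the first picture, and feeling the counter at 22 mm opening here.

```bash
python3 - <<'E'
from h import *
im=cv2.imread('pics/top0.png');h=cv2.cvtColor(im,cv2.COLOR_BGR2HSV);m=cv2.inRange(h,(3,110,50),(18,255,255));k=m*0;k[190:230,295:390]=1
c=max(cv2.findContours(m*k,cv2.RETR_EXTERNAL,cv2.CHAIN_APPROX_NONE)[0],key=cv2.contourArea).reshape(-1,2);print(c.min(0),c.max(0))
mid=np.array([(u,c[c[:,0]==u,1].mean()) for u in range(304,375)])
f=np.polyfit(mid[:,0],mid[:,1],1)
u0,u1=c[:,0].min()-.5,c[:,0].max()+.5
A=plane('top',[(u0,np.polyval(f,u0))],.002)[0];B=plane('top',[(u1,np.polyval(f,u1))],.018)[0]
print(A,B,np.hypot(*(A-B)[:2]),'ctr',(A+B)/2,'yaw of y',np.degrees(np.arctan2(-(A-B)[0],(A-B)[1])))
E
```

```text
[302 203] [376 215]
[ 0.52863414 -0.0167412   0.002     ] [ 0.53972892 -0.20767888  0.018     ] 0.19125975051791966 ctr [ 0.53418153 -0.11221004  0.01      ] yaw of y 3.325535698491248
```

Request:
apply_moves:
  deltas:
    - {"fingers": 22,"delta_pos": [0,0,40],"angular": [0,0,0]}
    - {"fingers": 22,"delta_pos": [0,0,75],"angular": [0,0,0]}
    - {"fingers": 22,"delta_pos": [0,0,84],"angular": [0,0,0]}
    - {"fingers": 22,"delta_pos": [0,0,86],"angular": [0,0,0]}
    - {"fingers": 22,"delta_pos": [0,0,88],"angular": [0,0,0]}
    - {"fingers": 22,"delta_pos": [0,0,88],"angular": [0,0,0]}

```text
clock: 13.85
tool_pos: [0.49, -0.2862, 0.0032]
orientation: [-179.9, -0.0, -90.6]
force: [0.3, 0.3, -0.7]
opening: 0.022
gripper_force: 0.0
```

Request:
apply_moves:
  deltas:
    - {"fingers": 22,"delta_pos": [0,0,2],"angular": [0,0,0]}
    - {"fingers": 22,"delta_pos": [0,0,3],"angular": [0,0,0]}
    - {"fingers": 22,"delta_pos": [0,0,3],"angular": [0,0,0]}

```text
clock: 14.15
tool_pos: [0.4889, -0.2864, -0.0008]
orientation: [-180.0, -0.0, -90.7]
force: [-0.6, 0.2, 0.1]
opening: 0.0223
gripper_force: 0.0
```

Request:
apply_moves:
  deltas:
    - {"fingers": 22,"delta_pos": [0,0,2],"angular": [0,0,0]}
    - {"fingers": 22,"delta_pos": [0,0,3],"angular": [0,0,0]}
    - {"fingers": 22,"delta_pos": [0,0,3],"angular": [0,0,0]}

```text
clock: 14.45
tool_pos: [0.4886, -0.2863, -0.0044]
orientation: [180.0, 0.0, -90.7]
force: [0.2, -0.8, 0.1]
opening: 0.0219
gripper_force: 0.0
```

Request:
apply_moves:
  deltas:
    - {"fingers": 22,"delta_pos": [0,0,2],"angular": [0,0,0]}
    - {"fingers": 22,"delta_pos": [0,0,3],"angular": [0,0,0]}
    - {"fingers": 22,"delta_pos": [0,0,3],"angular": [0,0,0]}

```text
clock: 14.75
tool_pos: [0.4886, -0.2863, -0.0074]
orientation: [180.0, 0.0, -90.7]
force: [0.4, 0.6, 0.0]
opening: 0.0221
gripper_force: 0.0
```

Request:
apply_moves:
  deltas:
    - {"fingers": 22,"delta_pos": [0,0,2],"angular": [0,0,0]}
    - {"fingers": 22,"delta_pos": [0,0,3],"angular": [0,0,0]}
    - {"fingers": 22,"delta_pos": [0,0,3],"angular": [0,0,0]}

```text
clock: 15.05
tool_pos: [0.4886, -0.2863, -0.0104]
orientation: [180.0, 0.0, -90.7]
force: [0.9, 0.1, 0.1]
opening: 0.0218
gripper_force: 0.0
```

Request:
apply_moves:
  deltas:
    - {"fingers": 22,"delta_pos": [0,0,2],"angular": [0,0,0]}
    - {"fingers": 22,"delta_pos": [0,0,3],"angular": [0,0,0]}
    - {"fingers": 22,"delta_pos": [0,0,3],"angular": [0,0,0]}

```text
clock: 15.35
tool_pos: [0.4886, -0.2863, -0.0134]
orientation: [180.0, 0.0, -90.7]
force: [-0.3, 0.6, -0.2]
opening: 0.0218
gripper_force: 0.0
```

Request:
apply_moves:
  deltas:
    - {"fingers": 22,"delta_pos": [0,0,2],"angular": [0,0,0]}
    - {"fingers": 22,"delta_pos": [0,0,2],"angular": [0,0,0]}

```text
clock: 15.55
tool_pos: [0.4886, -0.2862, -0.0154]
orientation: [180.0, 0.0, -90.7]
force: [-0.6, 0.3, 0.3]
opening: 0.0218
gripper_force: 0.0
```

Request:
apply_moves:
  deltas:
    - {"fingers": 22,"delta_pos": [0,0,2],"angular": [0,0,0]}
    - {"fingers": 22,"delta_pos": [0,0,2],"angular": [0,0,0]}

```text
clock: 15.75
tool_pos: [0.4886, -0.2863, -0.0174]
orientation: [180.0, 0.0, -90.7]
force: [-0.8, 0.9, 0.9]
opening: 0.0222
gripper_force: 0.0
```

Request:
apply_moves:
  deltas:
    - {"fingers": 22,"delta_pos": [0,0,2],"angular": [0,0,0]}
    - {"fingers": 22,"delta_pos": [0,0,2],"angular": [0,0,0]}

```text
clock: 15.95
tool_pos: [0.4886, -0.2863, -0.0194]
orientation: [180.0, 0.0, -90.7]
force: [-0.3, -0.1, -0.5]
opening: 0.0219
gripper_force: 0.0
```

```bash
python3 -c "
from plant import ctrl;print(ctrl.hold_point_z)"
```

```text
0.0188
```

Request:
apply_moves:
  deltas:
    - {"fingers": 22,"delta_pos": [0,0,2],"angular": [0,0,0]}
    - {"fingers": 22,"delta_pos": [0,0,2],"angular": [0,0,0]}

```text
clock: 16.15
tool_pos: [0.4886, -0.2863, -0.0214]
orientation: [180.0, 0.0, -90.7]
force: [0.4, -0.9, -0.3]
opening: 0.0223
gripper_force: 0.0
```

Request:
apply_moves:
  deltas:
    - {"fingers": 22,"delta_pos": [0,0,2],"angular": [0,0,0]}
    - {"fingers": 22,"delta_pos": [0,0,2],"angular": [0,0,0]}

```text
clock: 16.35
tool_pos: [0.4886, -0.2863, -0.0234]
orientation: [180.0, 0.0, -90.7]
force: [0.0, 0.5, -1.1]
opening: 0.0218
gripper_force: 0.0
```

Request:
apply_moves:
  deltas:
    - {"fingers": 22,"delta_pos": [0,0,2],"angular": [0,0,0]}
    - {"fingers": 22,"delta_pos": [0,0,2],"angular": [0,0,0]}

```text
clock: 16.55
tool_pos: [0.4886, -0.2863, -0.0254]
orientation: [180.0, 0.0, -90.7]
force: [-1.3, 0.5, 0.1]
opening: 0.0225
gripper_force: 0.0
```

Request:
apply_moves:
  deltas:
    - {"fingers": 22,"delta_pos": [0,0,2],"angular": [0,0,0]}
    - {"fingers": 22,"delta_pos": [0,0,2],"angular": [0,0,0]}

```text
clock: 16.75
tool_pos: [0.4889, -0.2864, -0.0262]
orientation: [-180.0, -0.0, -90.7]
force: [-3.3, 1.4, 11.5]
opening: 0.0221
gripper_force: 5.4
```

Request:
apply_moves:
  deltas:
    - {"fingers": 22,"delta_pos": [0,0,2],"angular": [0,0,0]}
    - {"fingers": 22,"delta_pos": [0,0,2],"angular": [0,0,0]}

```text
clock: 16.95
tool_pos: [0.489, -0.2864, -0.0263]
orientation: [-180.0, -0.0, -90.6]
force: [-9.0, 7.4, 30.6]
opening: 0.0221
gripper_force: 15.3
```

Counter contact at TCP z ≈ −26 mm for a 22 mm opening. I'll grip the wedge at z ≈ −21 mm, 60 mm behind its centre.

Request:
apply_moves:
  deltas:
    - {"fingers": 40,"delta_pos": [0,0,-30],"angular": [0,0,0]}
    - {"fingers": 45,"delta_pos": [0,0,-70],"angular": [0,0,0]}
    - {"fingers": 45,"delta_pos": [-45,-19,-80],"angular": [0,0,-3.9]}
    - {"fingers": 45,"delta_pos": [-90,-38,-80],"angular": [0,0,-3.9]}
    - {"fingers": 45,"delta_pos": [-115,-47,-80],"angular": [0,0,-3.9]}
    - {"fingers": 45,"delta_pos": [-115,-47,-80],"angular": [0,0,-3.9]}
    - {"fingers": 45,"delta_pos": [-115,-47,-80],"angular": [0,0,-3.9]}

```text
clock: 17.65
tool_pos: [0.5372, -0.1712, 0.0508]
orientation: [180.0, 0.0, -86.7]
force: [0.5, -0.6, -0.4]
opening: 0.0451
gripper_force: 0.0
```

Request:
apply_moves:
  deltas:
    - {"fingers": 45,"delta_pos": [0,0,35],"angular": [0,0,0]}
    - {"fingers": 45,"delta_pos": [0,0,60],"angular": [0,0,0]}
    - {"fingers": 45,"delta_pos": [0,0,72],"angular": [0,0,0]}
    - {"fingers": 45,"delta_pos": [0,0,72],"angular": [0,0,0]}
    - {"fingers": 15,"delta_pos": [0,0,72],"angular": [0,0,0]}
    - {"fingers": 15,"delta_pos": [0,0,72],"angular": [0,0,0]}
    - {"fingers": 15,"delta_pos": [0,0,72],"angular": [0,0,0]}
    - {"fingers": 15,"delta_pos": [0,0,72],"angular": [0,0,0]}
    - {"fingers": 15,"delta_pos": [0,0,72],"angular": [0,0,0]}
    - {"fingers": 15,"delta_pos": [0,0,72],"angular": [0,0,0]}

```text
clock: 18.65
tool_pos: [0.5378, -0.1719, -0.0201]
orientation: [-179.9, -0.0, -86.8]
force: [-0.9, -0.1, 5.6]
opening: 0.0215
gripper_force: 30.0
```

Request:
apply_moves:
  deltas:
    - {"fingers": 15,"delta_pos": [0,0,-15],"angular": [0,0,0]}
    - {"fingers": 15,"delta_pos": [0,0,-40],"angular": [0,0,0]}
    - {"fingers": 15,"delta_pos": [-40,7,-40],"angular": [0,0,2]}
    - {"fingers": 15,"delta_pos": [-80,14,-40],"angular": [0,0,4.1]}
    - {"fingers": 15,"delta_pos": [-120,21,-40],"angular": [0,0,4.1]}
    - {"fingers": 15,"delta_pos": [-160,28,-40],"angular": [0,0,4.1]}
    - {"fingers": 15,"delta_pos": [-190,33,-40],"angular": [0,0,4.1]}
    - {"fingers": 15,"delta_pos": [-205,35,-40],"angular": [0,0,4.1]}
    - {"fingers": 15,"delta_pos": [-205,35,-40],"angular": [0,0,4.1]}
    - {"fingers": 15,"delta_pos": [-205,35,-40],"angular": [0,0,4.1]}

```text
clock: 19.65
tool_pos: [0.4906, 0.0311, 0.0189]
orientation: [-180.0, 0.0, -90.8]
force: [0.1, -0.4, -1.0]
opening: 0.0216
gripper_force: 30.0
```

```bash
python3 - <<'E'
from h import *
o=ctrl.get_obs();print(o['tool_pos'],o['orientation'],o['opening'],o['gripper_force'],o['force'])
im=ctrl.snapshot('top'); s=ctrl.snapshot('side')
cv2.imwrite('pics/t7.png',im[:,:,::-1]);cv2.imwrite('pics/s7.png',s[:,:,::-1])
h=cv2.cvtColor(s,cv2.COLOR_RGB2HSV);m=cv2.inRange(h,(3,110,50),(18,255,255));m[:,:200]=0;m[:,340:]=0;m[:190]=0;m[300:]=0
c=max(cv2.findContours(m,cv2.RETR_EXTERNAL,cv2.CHAIN_APPROX_NONE)[0],key=cv2.contourArea).reshape(-1,2)
ap=cv2.approxPolyDP(c.reshape(-1,1,2),1.5,True).reshape(-1,2);print(ap)
C=[.4908+.001,.0307+.06]
for x in(-.011,.011): print(proj('side',[[C[0]+x+.0015,C[1]+.095,.042],[C[0]+x,C[1]+.015,.042],[C[0]+x,C[1]+.015,.058]]).round(1))
cv2.imwrite('pics/c7.png',cv2.resize(s[190:300,200:350,::-1],(750,550),interpolation=cv2.INTER_CUBIC))
E
```

```text
[0.49062261 0.03106351 0.01894904] [-1.79996937e+02  4.76003629e-03 -9.08228098e+01] 0.021594478525505657 29.998463094234467 [ 0.12898572 -0.4006115  -0.96181408]
[[324 263]
 [292 286]
 [304 299]
 [327 283]]
[[239.8 253.3]
 [268.9 242.8]
 [268.9 238.8]]
[[236.4 247.1]
 [265.3 236.9]
 [265.2 232.9]]
```

View pics/c7.png

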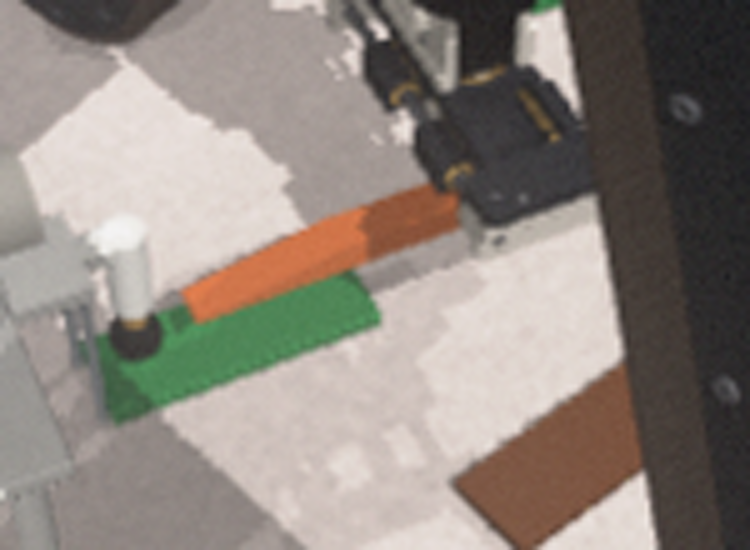

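The wedge is held level and in line, with its tip at side px (237–239, 248–254), as predicted. Lower it towards the shim top.

Request:
apply_moves:
  deltas:
    - {"fingers": 15,"delta_pos": [0,0,12],"angular": [0,0,0]}
    - {"fingers": 15,"delta_pos": [0,0,22],"angular": [0,0,0]}
    - {"fingers": 15,"delta_pos": [0,0,27],"angular": [0,0,0]}
    - {"fingers": 15,"delta_pos": [0,0,27],"angular": [0,0,0]}
    - {"fingers": 15,"delta_pos": [0,0,27],"angular": [0,0,0]}

```text
clock: 20.25
tool_pos: [0.4907, 0.0305, -0.0082]
orientation: [180.0, -0.0, -90.9]
force: [-0.2, -0.4, -0.2]
opening: 0.0221
gripper_force: 30.0
```

Request:
apply_moves:
  deltas:
    - {"fingers": 15,"delta_pos": [0,0,1],"angular": [0,0,0]}
    - {"fingers": 15,"delta_pos": [0,0,1],"angular": [0,0,0]}
    - {"fingers": 15,"delta_pos": [0,0,1],"angular": [0,0,0]}

```text
clock: 20.55
tool_pos: [0.4908, 0.0309, -0.0089]
orientation: [-180.0, 0.0, -90.9]
force: [0.2, 0.1, -0.2]
opening: 0.0216
gripper_force: 30.0
```

Request:
apply_moves:
  deltas:
    - {"fingers": 15,"delta_pos": [0,0,1],"angular": [0,0,0]}
    - {"fingers": 15,"delta_pos": [0,0,1],"angular": [0,0,0]}
    - {"fingers": 15,"delta_pos": [0,0,1],"angular": [0,0,0]}

```text
clock: 20.85
tool_pos: [0.4908, 0.0309, -0.0101]
orientation: [-180.0, 0.0, -90.9]
force: [0.7, 0.3, -0.6]
opening: 0.0214
gripper_force: 30.0
```

Request:
apply_moves:
  deltas:
    - {"fingers": 15,"delta_pos": [-10,0,0],"angular": [0,0,0]}
    - {"fingers": 15,"delta_pos": [-20,0,0],"angular": [0,0,0]}
    - {"fingers": 15,"delta_pos": [-30,0,0],"angular": [0,0,0]}
    - {"fingers": 15,"delta_pos": [-40,0,0],"angular": [0,0,0]}
    - {"fingers": 15,"delta_pos": [-50,0,0],"angular": [0,0,0]}
    - {"fingers": 15,"delta_pos": [-50,0,0],"angular": [0,0,0]}

```text
clock: 21.45
tool_pos: [0.4918, 0.0823, -0.0101]
orientation: [-180.0, 0.0, -90.8]
force: [-0.0, 0.4, -1.2]
opening: 0.0217
gripper_force: 30.0
```

Request:
apply_moves:
  deltas:
    - {"fingers": 15,"delta_pos": [-3,0,0],"angular": [0,0,0]}
    - {"fingers": 15,"delta_pos": [-5,0,0],"angular": [0,0,0]}
    - {"fingers": 15,"delta_pos": [-5,0,0],"angular": [0,0,0]}

```text
clock: 21.75
tool_pos: [0.4916, 0.0859, -0.0101]
orientation: [-180.0, 0.0, -90.9]
force: [-1.0, 0.3, -0.2]
opening: 0.0218
gripper_force: 30.0
```

Request:
apply_moves:
  deltas:
    - {"fingers": 15,"delta_pos": [-3,0,0],"angular": [0,0,0]}
    - {"fingers": 15,"delta_pos": [-5,0,0],"angular": [0,0,0]}
    - {"fingers": 15,"delta_pos": [-5,0,0],"angular": [0,0,0]}

```text
clock: 22.05
tool_pos: [0.4917, 0.091, -0.0101]
orientation: [-180.0, 0.0, -90.9]
force: [0.1, 1.7, 0.3]
opening: 0.0218
gripper_force: 30.0
```

Request:
apply_moves:
  deltas:
    - {"fingers": 15,"delta_pos": [-3,0,0],"angular": [0,0,0]}
    - {"fingers": 15,"delta_pos": [-5,0,0],"angular": [0,0,0]}
    - {"fingers": 15,"delta_pos": [-5,0,0],"angular": [0,0,0]}

```text
clock: 22.35
tool_pos: [0.4918, 0.0962, -0.0101]
orientation: [-180.0, 0.0, -90.9]
force: [1.0, 1.0, -0.3]
opening: 0.0219
gripper_force: 30.0
```

Request:
apply_moves:
  deltas:
    - {"fingers": 15,"delta_pos": [-4,0,0],"angular": [0,0,0]}
    - {"fingers": 15,"delta_pos": [-4,0,0],"angular": [0,0,0]}
    - {"fingers": 15,"delta_pos": [-4,0,0],"angular": [0,0,0]}

```text
clock: 22.65
tool_pos: [0.4916, 0.0998, -0.0102]
orientation: [180.0, -0.0, -90.9]
force: [-2.5, -0.7, 2.6]
opening: 0.0217
gripper_force: 30.0
```

Request:
apply_moves:
  deltas:
    - {"fingers": 15,"delta_pos": [-4,0,0],"angular": [0,0,0]}
    - {"fingers": 15,"delta_pos": [-4,0,0],"angular": [0,0,0]}
    - {"fingers": 15,"delta_pos": [-4,0,0],"angular": [0,0,0]}

```text
clock: 22.95
tool_pos: [0.4916, 0.1037, -0.0101]
orientation: [180.0, -0.0, -90.9]
force: [-1.5, -3.2, 3.2]
opening: 0.0216
gripper_force: 30.0
```

Request:
apply_moves:
  deltas:
    - {"fingers": 15,"delta_pos": [-4,0,0],"angular": [0,0,0]}
    - {"fingers": 15,"delta_pos": [-4,0,0],"angular": [0,0,0]}
    - {"fingers": 15,"delta_pos": [-4,0,0],"angular": [0,0,0]}

```text
clock: 23.25
tool_pos: [0.4917, 0.1076, -0.0102]
orientation: [180.0, -0.0, -90.9]
force: [-1.2, -3.7, 3.3]
opening: 0.0216
gripper_force: 30.0
```

Contact began near y ≈ 0.100 (push force rising); about 30 mm of travel past onset gives 6 mm lift. Continue.

Request:
apply_moves:
  deltas:
    - {"fingers": 15,"delta_pos": [-3,0,0],"angular": [0,0,0]}
    - {"fingers": 15,"delta_pos": [-6,0,0],"angular": [0,0,0]}
    - {"fingers": 15,"delta_pos": [-8,0,0],"angular": [0,0,0]}
    - {"fingers": 15,"delta_pos": [-8,0,0],"angular": [0,0,0]}

```text
clock: 23.65
tool_pos: [0.4916, 0.1151, -0.0102]
orientation: [180.0, -0.1, -90.9]
force: [-0.6, -6.7, 5.0]
opening: 0.0217
gripper_force: 30.0
```

Request:
apply_moves:
  deltas:
    - {"fingers": 15,"delta_pos": [-3,0,0],"angular": [0,0,0]}
    - {"fingers": 15,"delta_pos": [-6,0,0],"angular": [0,0,0]}
    - {"fingers": 15,"delta_pos": [-8,0,0],"angular": [0,0,0]}
    - {"fingers": 15,"delta_pos": [-8,0,0],"angular": [0,0,0]}

```text
clock: 24.05
tool_pos: [0.4915, 0.1226, -0.0102]
orientation: [179.9, -0.1, -90.9]
force: [-1.1, -7.6, 6.0]
opening: 0.0217
gripper_force: 30.0
```

Request:
apply_moves:
  deltas:
    - {"fingers": 15,"delta_pos": [-3,0,0],"angular": [0,0,0]}
    - {"fingers": 15,"delta_pos": [-5,0,0],"angular": [0,0,0]}
    - {"fingers": 15,"delta_pos": [-5,0,0],"angular": [0,0,0]}
    - {"fingers": 15,"delta_pos": [-5,0,0],"angular": [0,0,0]}

```text
clock: 24.45
tool_pos: [0.4914, 0.1273, -0.0102]
orientation: [179.9, -0.1, -90.9]
force: [-0.8, -8.7, 6.7]
opening: 0.0218
gripper_force: 30.0
```

```bash
python3 - <<'E'
from h import *
import time
o=ctrl.get_obs();print(o['tool_pos'],o['orientation'],o['opening'],o['gripper_force'],o['force'])
a=cv2.imread('pics/s6.png');s=ctrl.snapshot('side')[:,:,::-1];im=ctrl.snapshot('top')[:,:,::-1]
F=[]
for i in range(10): ctrl.snapshot('top'); F.append(ctrl.get_obs()['force'])
print('mean',np.mean(F,0))
f=lambda x:cv2.resize(x[215:285,195:265],(390,390),interpolation=cv2.INTER_CUBIC)
cv2.imwrite('pics/c8.png',np.hstack([f(a),f(s)]));cv2.imwrite('pics/t8.png',im)
E
```

```text
[ 0.49138538  0.12734771 -0.01018345] [ 1.79905501e+02 -1.06503754e-01 -9.09066617e+01] 0.021821378945038137 30.001055896282196 [-0.83530031 -8.66176468  6.68760489]
mean [-1.08942812 -9.0700277   6.41310419]
```

View pics/c8.png

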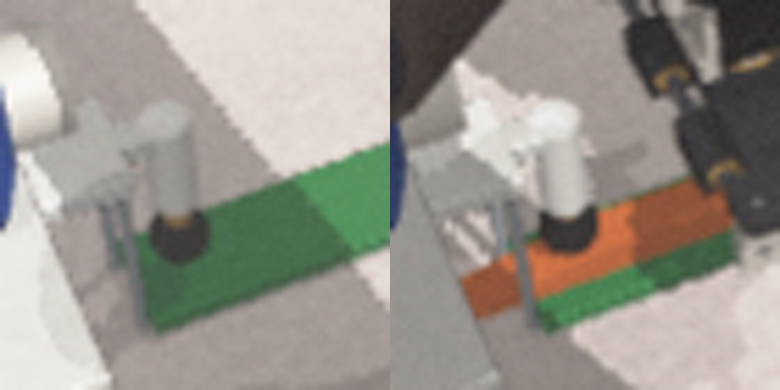

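The ball has risen about 1.8 px (≈6 mm), resting on the wedge; the wedge passes between the rods and lies on the shim, which is still home. This agrees with the travel (27 mm × 1/5 ≈ 5.5 mm) and the forces.

```bash
python3 -c "
from plant import ctrl;print(ctrl.close_job())"
```

```text
the job is handed in; nothing more can be done
None
```

The job is handed in, verdict not shown: one shim is home at the stop rods, and the wedge, still gripped and bearing on it, holds the sprung foot about 6 mm up by feel and picture, with no contact seen with the jar, cup or bottle.

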